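# Fish the reference filter out from between the instruments

## Robot

A 6-joint arm with a two-finger parallel gripper is mounted at the origin on the work surface. World frame = base frame: x ahead of the robot, y to its left, z up, the work surface at z = 0. Lengths are in m, angles in rad, forces in N, time in s.
With the tool pointing down it reaches from about 0.375 to 0.925 m from the base axis. Payload 5.7 kg.
Tool frame: the origin (TCP) lies midway between the tips of the shut fingers; the grasp point (between the pads) lies 19 mm behind it; z points along the fingers, x is the direction in which the jaws open and shut, and the axes are right-handed (so a half turn about z gives the same grasp; the last joint's range is limited). The gripper opens to 88 mm and grips with 3 to 60 N. Pads are 20 mm wide; open, the fingers measure 115 mm over their backs; the gripper's body (75 mm by 178 mm) begins 61 mm behind the grasp point.
Start: joints at [-0.115, 0.359, 1.51, -0, 1.272, -0.115], TCP at [0.6, -0, 0.223] pointing down, gripper open.
Joint ranges: [-2.97, 2.97], [-1.01, 2.36], [0.21, 2.38], [-0.96, 4.11], [0.2, 2.71], [-2.98, 2.98]. Speed limits (rad/s): [2.39, 2.39, 3.14, 3.14, 3.14, 3.14].

## Interface

Orientations are given as a unit quaternion [w, x, y, z].
In Python, from station import bot, cams, finish_job gives the robot as it stands.
- The arm moves only by the tool play_rows, never from a script. Its argument "targets" is a list of rows, each a list of 4 numbers: the shift along the world's x, y, z in m, then the turn about the world's z in rad. In form: [[dx, dy, dz, spin], ...]. A call has 1 to 8 rows; each row shifts and turns the commanded pose from where the row before left it; what a row does not reach is not made up. A row lasts 1/8 s, in which the tool goes at most 62.5 mm and 10.7 degrees, less where a joint would pass 70% of its speed; a pose out of reach is approached as far as the arm can. A call with a gripper value outside its range is refused whole. "gripper" is the finger opening in m, from 0 to 0.0878, set as the call begins (left out, the last holds). The fingers move at their own pace and stop on an object; "newtons" is the grip in N (left out, the last holds). Time passes only in rows, so rows that do not move let the fingers close. It gives the time, the measured TCP pose, the force and the opening at its end, in the units of the state.
- bot.sense(): the state, without advancing time (a new reading comes with each control period).
- cams.camera(name): name is "scene" or "side" or "wrist"; returns a dict with "image" (400x640x3 uint8, red, green, blue), "fx", "fy", "cx", "cy" (pixels), "view" (4x4, takes a point from world to camera coordinates); the wrist camera has in their place "hand_eye" (4x4, takes a point from camera to tool coordinates, whose origin is the TCP and whose axes are the tool frame's). Camera axes: x right, y down, z forward; pixel columns grow to the right and rows downward; lengths in m; the calibration is good to about 2 mm. A picture is of the moment at which its call begins: read the wrist's pose just before it. There is no depth.
- finish_job(): hands the job in, once; it reports no verdict.
The state is a dict: "t": time; "joint_positions": joint angles; "qd": joint speeds; "tau": joint torques, N m; "tool_pos": TCP position; "ee_rot": TCP orientation; "force": force on the tool from outside, world axes, zero at the start; "ft_torque": the same for the moment, N m; "gripper_width": finger opening in m.
Only numpy, scipy, OpenCV 4.12 (cv2) and the standard library are available. Lean on these libraries where they do the work, as an engineer would, in place of code of your own. Each camera call takes 0.05 s, during which the arm holds its last target.

## Task

The red reference filter has slid into the narrow gap between the white block heater and the grey power supply: use the hooked pick from the tool rest to draw it out of the front of the gap onto the open bench, keeping your fingers out of the gap and without shoving the instruments. Then lay the filter flat, not dropped, in the empty red-lined recess of the filter case, and put the pick back in a notch of its rest, hook hanging down, lying as it lay before. Leave everything else on the bench where it stands.

Things in the scene. Friction and masses are not known exactly. Their poses are not given: they have to be found in the camera images.
- filter_center (a point): centre of the red reference filter to be rescued: a rigid red bar in cuvette format, 58 x 12.5 x 12.5 mm, about 30 g, with an amber glass window. Its x axis runs lengthwise, into the gap (away from the robot). Starts lying flat on the bench (centre 6.25 mm above it), wholly inside the gap, roughly along it, centre 41 to 63 mm behind the heater's front face
- heater: white block heater, fixed, 210 mm deep (x) x 150 mm wide (y) x 101 mm high to the tops of its blocks (tubes on it reach 117 mm). Origin at the centre of its underside; its front face is at x = -105 mm (looks to the robot), the side that bounds the gap is at y = -75 mm. +x of this frame runs straight into the gap
- psu: grey power supply with navy front, fixed, 200 mm deep x 150 mm wide x 107 mm high, same heading as the heater and standing on its right (-y). Origin at the centre of its underside; front face at x = -100 mm, the side that bounds the gap is at y = +75 mm. The gap between the two is open at the top and at the front, 22 to 27 mm wide; its floor is the bench (z = 0)
- pick_grip (a point): where to hold the hooked pick. x axis towards the hook: blue handle 12 mm wide (y), 16 high (z), from x = -65 to +50 mm, then a 4 mm steel shank to +160 mm, where a flat blade 10 mm wide, 3 thick hangs 26 mm down. 75 g, centre of mass at x = +20 mm. Starts in a notch of the rest, hook down, this point midway between the rest walls, 44 mm above the bench
- pick_tip (a point): middle of the lower edge of the pick's hook blade: 160 mm ahead of and 26 mm below pick_grip; same axes as the pick
- rest: white tool rest, fixed: base plate 100 x 152 mm, 6 mm thick, origin at the centre of its underside. Two toothed walls (6 mm thick) stand across it at x = -40 and +40 mm, tooth tops 52 mm high, each with three notches at y = -48, 0 and +48 mm, 20 mm wide, notch floors 36 mm high. Tools lie in them along x; the pick's hook points to +x
- case: open filter case, fixed, 100 (x) x 164 mm (y), rim 28 mm high, origin under its centre; the lid lies open behind it to x = 151 mm, 16 mm high. Grey foam, top 24 mm above the bench, with three recesses along x at y = -46, 0, +46 mm, each 64 x 18 mm, floor 14 mm above the bench. A finger channel as deep, x from -18 to +18 mm, crosses all three
- recess: dark red lining of the one empty recess, the red filter's own place: this point is the centre of the recess floor, 14 mm above the bench; x axis along the recess. A filter lying there has its centre 6 mm higher
- filter_grey_center (a point): centre of the grey reference filter (58 x 12.5 x 12.5 mm) lying in another recess; leave it
- filter_green_center (a point): centre of the green reference filter (58 x 12.5 x 12.5 mm) lying in another recess; leave it
- spatula_mid (a point): middle of a flat steel spatula, 240 mm long (along its x), handle 8 mm wide and 4 mm thick, in another notch of the rest; leave it
- tweezers_mid (a point): middle of steel tweezers, about 150 mm long (along its x), 10 mm wide and 7 mm thick, in another notch of the rest; leave it
- beaker_mid (a point): middle of a small glass beaker, 38 mm across, 52 mm tall, standing beside the way out of the gap, to one side; leave it
- vial_mid (a point): middle of an amber vial with white cap, 25 mm across, 50 mm tall, standing beside the way out of the gap, on the other side; leave it
- tipbox_mid (a point): a point 30 mm up the middle of the pipette-tip box, cream with a navy deck, 88 x 122 mm, lid standing open to 125 mm high; leave it
- tuberack_mid (a point): a point 30 mm up the middle of the orange tube rack, 70 x 150 mm, 72 mm high with its tubes; leave it

How it is judged:
On the way, in this order (a step that is already met when the one before it is completed fails the run):
1. the pick pulls on the red filter while it is still in the gap (contact force between pick and filter above 0.02 N and x of filter_center in the frame of heater above -0.09 m), for 0.05 s.
2. the red filter lies wholly out of the gap, flat on the bench in front of it (x of filter_center in the frame of heater below -0.137 m and height (world z) of filter_center below 0.009 m), for 0.1 s.
At the end, for the whole second after the job is handed in: Red filter flat and still in the red-lined recess (within 6 mm lengthwise, 5 mm sideways, 0.12 rad); pick still in a notch of the rest, hook down and to the rest's +x (grip within 20 mm of midway between the walls, 40-48 mm up, 0.15 rad); everything else where it was (x of filter_center in the frame of recess between -0.006 and 0.006 m and y of filter_center in the frame of recess between -0.005 and 0.005 m and z of filter_center in the frame of recess between 0.003 and 0.009 m and angle between the x axis of filter and the x axis of recess, either way round below 0.12 rad and linear speed of each of filter, pick below 0.02 m/s and x of pick_grip in the frame of rest between -0.02 and 0.02 m and y of pick_grip in the frame of rest between -0.058 and 0.058 m and z of pick_grip in the frame of rest between 0.04 and 0.048 m and angle between the x axis of pick and the x axis of rest, either way round below 0.15 rad and angle between pick's own z axis and vertical below 0.2 rad and x of pick_tip in the frame of rest between 0.13 and 0.19 m); the robot touches nothing.
It fails at once if the fingers touch the red filter while it is in the gap (x of filter_center in the frame of heater above -0.11 m and contact force between the fingers and filter above 0.1 N).
It fails at once if the block heater or the power supply is shoved (more than 15 N) (contact force between any of heater, psu and anything else above 15 N).
It fails at once if the red filter is dropped or flung (moving free of any contact faster than 0.6 m/s) (linear speed of filter above 0.6 m/s and contact force between filter and anything else below 0.005 N).
It fails at once if a bystander is moved by more than 15 mm (distance of any of filter_grey_center, filter_green_center, spatula_mid, tweezers_mid, beaker_mid, vial_mid, tipbox_mid, tuberack_mid from where it was at the start of the episode above 0.015 m).
It also fails if it takes over 72 s, if anything falls off the work surface, if the arm or the gripper's body presses on something with over 40 N, if the wrist force passes 120 N, or if a joint passes its speed limit or range.

## Working session

There is one attempt and no reset: what is moved stays moved. The work goes in short steps, Python scripts to look and compute and a tool call to move; the robot and the scene stay as the last step left them, time stands still between calls to the robot, and variables do not carry over. Pictures are saved under pics/ and viewed, and the job is handed in when it is done.

Besides the shell and the picture viewer there is one more tool, called after "Call:" as name([rows], argument=value, ...), one row to a line, values as JSON. play_rows: Moves the arm, as the interface text tells. Its arguments: {"type":"object","properties":{"targets":{"type":"array"},"gripper":{"type":"number"},"newtons":{"type":"number"}},"required":["targets"]}

```bash
mkdir -p pics; ls; cat > h.py <<'E'
import numpy as np,cv2
from station import bot,cams
def save(n,im): cv2.imwrite('pics/'+n+'.png',cv2.cvtColor(im,cv2.COLOR_RGB2BGR))
E
python3 - <<'E'
from h import *
import pickle
s=bot.sense();print(s)
d={}
for n in ['scene','side','wrist']:
    c=cams.camera(n);d[n]=c;save(n+'0',c['image']);print(n,c['fx'],c['fy'],c['cx'],c['cy']);print(np.round(c.get('view',c.get('hand_eye')),4))
d['s']=s
pickle.dump(d,open('c0.pkl','wb'))
E
```

```text
pics
{'t': 0.0, 'joint_positions': array([-1.15109896e-01,  3.59504572e-01,  1.51142702e+00, -3.05755532e-05,
        1.27251248e+00, -1.15111382e-01]), 'qd': array([-0.00071314, -0.00059978,  0.00031503,  0.00039726,  0.00161982,
       -0.0010799 ]), 'tau': array([-2.01257943e-03, -5.15376234e+01, -2.70722097e+01,  6.73234044e-02,
        3.48843460e-02, -1.61260368e-04]), 'tool_pos': array([5.99302573e-01, 5.58134063e-05, 2.21811925e-01]), 'ee_rot': array([-9.18121918e-05,  9.99999571e-01,  5.24955657e-06, -9.21262926e-04]), 'force': array([-0.02857781, -0.17965719, -0.2382143 ]), 'ft_torque': array([ 0.05046096,  0.00267215, -0.0211173 ]), 'gripper_width': 0.08752551917753881}
scene 490.5004995749273 490.5004995749273 333.0504425984186 196.32793603564332
[[ 8.441e-01  5.362e-01 -1.300e-03 -4.711e-01]
 [ 4.344e-01 -6.853e-01 -5.846e-01 -1.841e-01]
 [-3.144e-01  4.928e-01 -8.113e-01  1.672e+00]
 [ 0.000e+00  0.000e+00  0.000e+00  1.000e+00]]
side 432.1940751315696 432.1940751315696 318.22216347217415 195.05735548050896
[[ 0.7466 -0.6652  0.0041 -0.4183]
 [-0.3597 -0.4088 -0.8387  0.2822]
 [ 0.5596  0.6247 -0.5445  0.7263]
 [ 0.      0.      0.      1.    ]]
wrist 288.971138438806 288.971138438806 314.7984346819987 200.89794701171186
[[ 1.000e+00 -4.000e-04 -5.000e-04  4.000e-04]
 [ 5.000e-04  9.626e-01  2.708e-01 -7.390e-02]
 [ 3.000e-04 -2.708e-01  9.626e-01 -1.629e-01]
 [ 0.000e+00  0.000e+00  0.000e+00  1.000e+00]]
```

View pics/scene0.png

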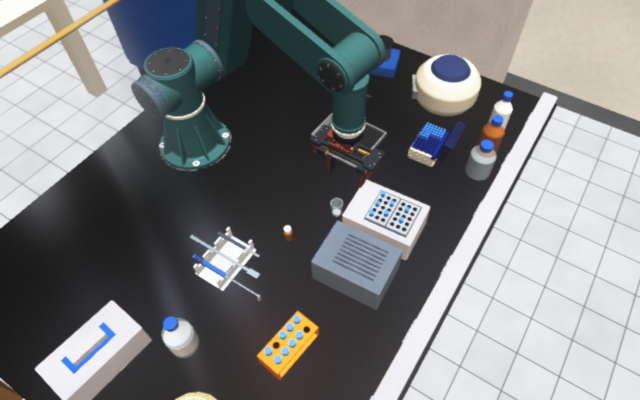

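View pics/side0.png

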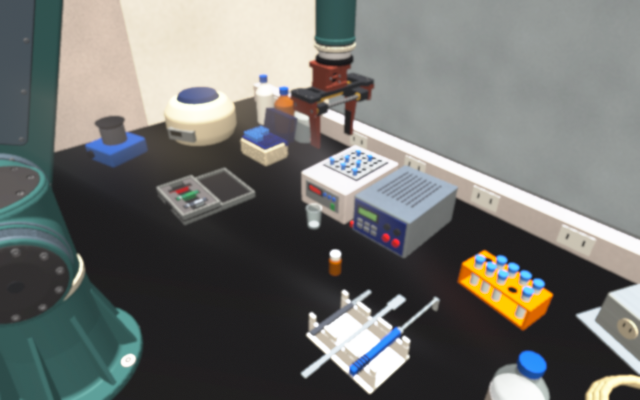

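View pics/wrist0.png

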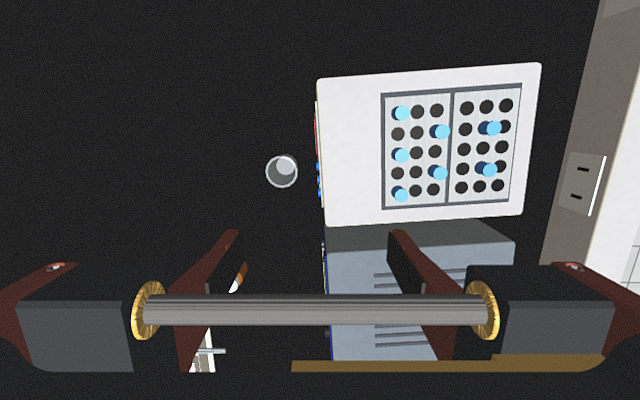

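```bash
cat >> h.py <<'E'
from scipy.spatial.transform import Rotation as R
import pickle
def camT(c,s=None):
    """return world origin, rotation cam->world"""
    if 'view' in c:
        V=np.array(c['view']); M=np.linalg.inv(V)
    else:
        q=np.array(s['ee_rot']);T=np.eye(4);T[:3,:3]=R.from_quat(q,scalar_first=True).as_matrix();T[:3,3]=s['tool_pos']
        M=T@np.array(c['hand_eye'])
    return M
def ray(c,uv,z,s=None):
    M=camT(c,s);uv=np.atleast_2d(np.array(uv,float))
    d=np.c_[(uv[:,0]-c['cx'])/c['fx'],(uv[:,1]-c['cy'])/c['fy'],np.ones(len(uv))]@M[:3,:3].T
    o=M[:3,3]; return o+d*((z-o[2])/d[:,2])[:,None]
def proj(c,P,s=None):
    M=np.linalg.inv(camT(c,s));p=np.atleast_2d(P)@M[:3,:3].T+M[:3,3]
    return np.c_[c['fx']*p[:,0]/p[:,2]+c['cx'],c['fy']*p[:,1]/p[:,2]+c['cy']]
def snap(n):
    s=bot.sense();c=cams.camera('wrist');c['s']=s;save(n,c['image']);pickle.dump(c,open(n+'.pkl','wb'));return c
E
python3 - <<'E'
from h import *
d=pickle.load(open('c0.pkl','rb'))
c=d['side']
for n,uv,z in [('handle front',(400,332),.044),('handle back',(355,368),.044),('hooktop',(436,302),.044),('case corner front',(185,220),0),('caseleft',(158,183),.028),('beaker',(314,226),0),('vial',(335,273),0),('gap bottom',(354,233),0),('red',(351,224),0.006),('heater front left',(303,204),0)]:
    print(n,np.round(ray(c,uv,z)[0],3))
im=c['image'];save('sidecrop',cv2.resize(im[140:260,150:450],None,fx=2.6,fy=2.6,interpolation=cv2.INTER_CUBIC))
im=c['image'];save('siderest',cv2.resize(im[270:400,280:460],None,fx=4,fy=4,interpolation=cv2.INTER_CUBIC))
E
```

```text
handle front [ 0.435 -0.348  0.044]
handle back [ 0.329 -0.345  0.044]
hooktop [ 0.537 -0.348  0.044]
case corner front [0.337 0.243 0.   ]
caseleft [0.347 0.407 0.028]
beaker [0.559 0.014 0.   ]
vial [ 0.485 -0.138  0.   ]
gap bottom [ 0.613 -0.069  0.   ]
red [ 0.627 -0.045  0.006]
heater front left [0.6   0.105 0.   ]
```

View pics/sidecrop.png

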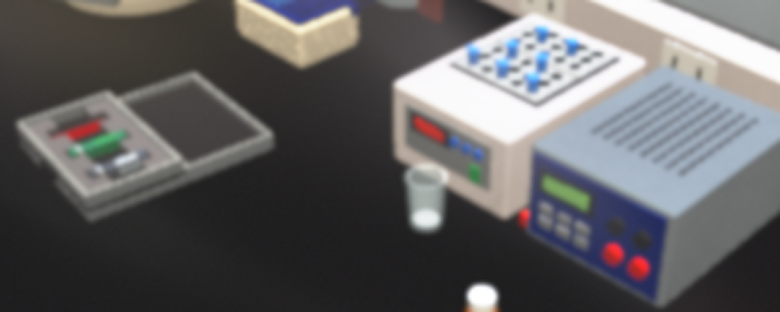

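View pics/siderest.png

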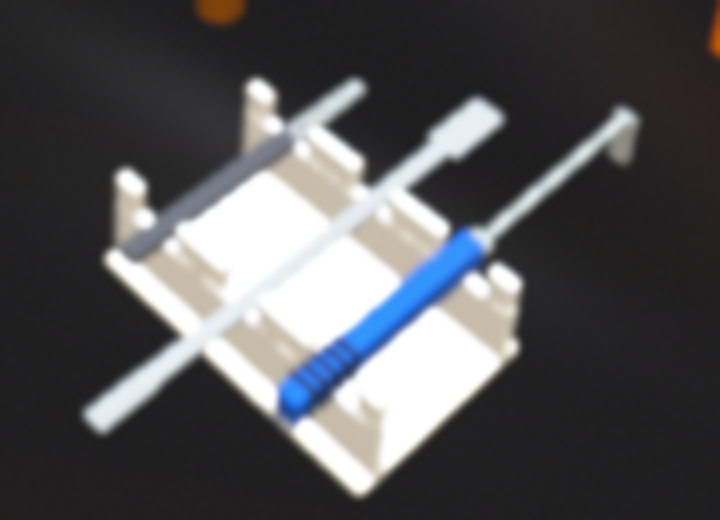

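Call:
play_rows([
  [0.01, -0.04, 0.02, 0],
  [0.01, -0.04, 0.02, 0],
  [0, -0.04, 0.02, 0],
  [0, 0, 0, 0],
])

```text
t: 0.65
tool_pos: [0.621, -0.1229, 0.284]
ee_rot: [0.001, 1.0, -0.002, 0.001]
force: [0.1, 0.2, -0.3]
gripper_width: 0.088
```

```bash
python3 - <<'E'
from h import *
c=snap('w1');print(c['s']['tool_pos'],c['s']['t'])
E
```

```text
[ 0.62095182 -0.12294597  0.28399564] 0.65
```

View pics/w1.png

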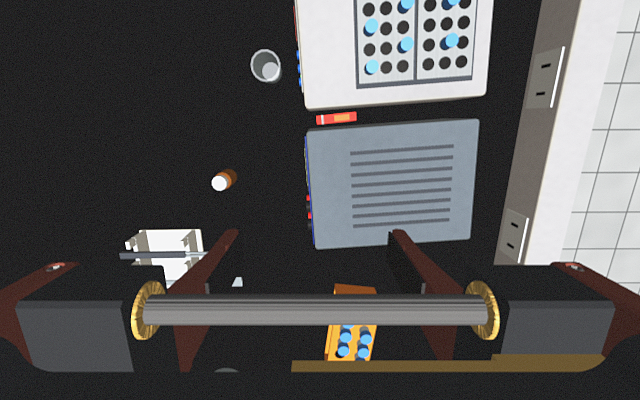

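```bash
python3 - <<'E'
from h import *
c=pickle.load(open('w1.pkl','rb'));im=c['image'];s=c['s']
save('w1c',cv2.resize(im[85:145,290:500],None,fx=3.8,fy=3.8,interpolation=cv2.INTER_CUBIC))
hsv=cv2.cvtColor(im,cv2.COLOR_RGB2HSV)
m=((hsv[...,0]<20)|(hsv[...,0]>170))&(hsv[...,1]>130)&(hsv[...,2]>120)
m=m.astype(np.uint8);mm=np.zeros_like(m);mm[105:130,310:365]=m[105:130,310:365]
cs,_=cv2.findContours(mm,cv2.RETR_EXTERNAL,cv2.CHAIN_APPROX_NONE)
k=max(cs,key=cv2.contourArea);r=cv2.minAreaRect(k);print(r)
b=cv2.boxPoints(r);P=ray(c,b,.0125,s);print(np.round(P,4));print('centre',P.mean(0))
x=lambda u:ray(c,u,.107,s)
print('psu front L-gap corner',ray(c,[(306,127),(480,119),(314,249),(470,238)],.107,s).round(4))
print('heater',ray(c,[(305,110),(487,96)],.095,s).round(4))
E
```

```text
((339.983642578125, 117.31968688964844), (10.049467086791992, 32.86447525024414), 84.80557250976562)
[[ 0.6342 -0.0415  0.0125]
 [ 0.6812 -0.0376  0.0125]
 [ 0.683  -0.0514  0.0125]
 [ 0.6356 -0.0554  0.0125]]
centre [ 0.65847737 -0.04648142  0.0125    ]
psu front L-gap corner [[ 0.6118 -0.0574  0.107 ]
 [ 0.809  -0.0494  0.107 ]
 [ 0.6203 -0.2091  0.107 ]
 [ 0.8185 -0.1948  0.107 ]]
heater [[ 0.6106 -0.0386  0.095 ]
 [ 0.8199 -0.024   0.095 ]]
```

View pics/w1c.png

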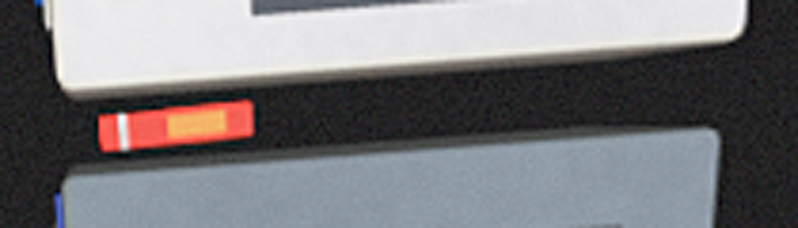

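```bash
python3 - <<'E'
from h import *
c=pickle.load(open('w1.pkl','rb'));s=c['s']
print('cam',camT(c,s)[:3,3])
P=ray(c,[(315.8,119.7),(357.1,116.3)],.0125,s);print(P,P.mean(0),np.arctan2(*(P[1]-P[0])[[1,0]]),np.linalg.norm(P[1]-P[0]))
for n,a,z in [('psu',[(307.1,131.8),(479,119.2),(314,249),(470,238)],.107),('heater',[(306.3,110),(486,95.5)],.095)]:
    Q=ray(c,a,z,s);print(n,Q.round(4),np.arctan2(*(Q[1]-Q[0])[[1,0]]))
E
```

```text
cam [ 0.62111133 -0.04879711  0.44681252]
[[ 0.62356974 -0.04962662  0.0125    ]
 [ 0.68317711 -0.04512555  0.0125    ]] [ 0.65337342 -0.04737608  0.0125    ] 0.07536891734992643 0.05977706465745861
psu [[ 0.613  -0.0627  0.107 ]
 [ 0.8079 -0.0496  0.107 ]
 [ 0.6203 -0.2091  0.107 ]
 [ 0.8185 -0.1948  0.107 ]] 0.06737859856858487
heater [[ 0.6121 -0.0386  0.095 ]
 [ 0.8186 -0.0234  0.095 ]] 0.07315541302665976
```

Call:
play_rows([
  [-0.032, -0.042, -0.005, 0],
  [-0.032, -0.042, -0.005, 0],
  [-0.032, -0.042, -0.005, 0],
  [-0.032, -0.042, -0.005, 0],
  [-0.032, -0.042, -0.005, 0],
  [-0.032, -0.042, -0.005, 0],
  [-0.028, -0.045, -0.005, 0],
  [0, 0, 0, 0],
], gripper=0.036, newtons=30)

```text
t: 1.7
tool_pos: [0.3982, -0.4179, 0.2461]
ee_rot: [-0.001, 1.0, -0.002, -0.001]
force: [0.6, -0.4, 0.4]
gripper_width: 0.0361
```

```bash
python3 - <<'E'
from h import *
c=snap('w2');print(c['s']['tool_pos'],c['s']['t'],c['s']['joint_positions'])
E
```

```text
[ 0.39824476 -0.41791158  0.2461407 ] 1.7 [-9.28843987e-01  3.07187398e-01  1.52774092e+00 -4.43482071e-04
  1.30898170e+00 -9.25497683e-01]
```

View pics/w2.png

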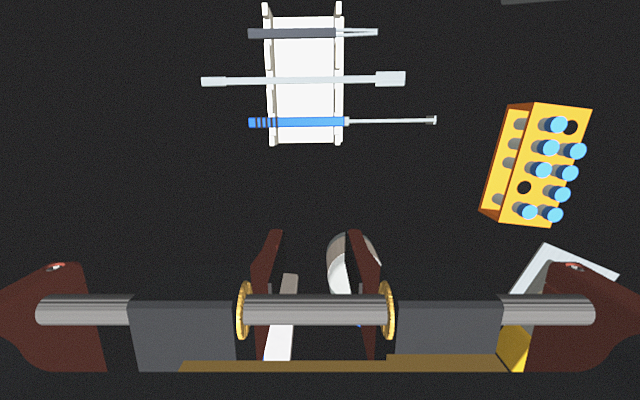

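```bash
python3 - <<'E'
from h import *
c=pickle.load(open('w2.pkl','rb'));im=c['image'];s=c['s']
hsv=cv2.cvtColor(im,cv2.COLOR_RGB2HSV)
m=((hsv[...,0]>95)&(hsv[...,0]<130)&(hsv[...,1]>120)).astype(np.uint8);m[:, :230]=0;m[:,360:]=0;m[:100]=0;m[140:]=0
ys,xs=np.nonzero(m);print(xs.min(),xs.max(),ys.min(),ys.max())
k=np.polyfit(xs,ys,1);print(k)
u0,u1=xs.min(),xs.max()+1
P=ray(c,[(u0,np.polyval(k,u0)),(u1,np.polyval(k,u1))],.050,s);print(P,np.linalg.norm(P[1]-P[0]),np.arctan2(*(P[1]-P[0])[[1,0]]))
d=(P[1]-P[0])/np.linalg.norm(P[1]-P[0]);print('grip',P[0]+d*.065,P[1]-d*.05)
T=ray(c,[(436,119.5)],.044,s);print('tip',T)
# rest base plate corners / wall tops
save('w2c',cv2.resize(im[0:160,190:450],None,fx=3,fy=3,interpolation=cv2.INTER_CUBIC))
E
```

```text
248 343 104 135
[-1.22173325e-02  1.25121599e+02]
[[ 0.31821375 -0.34627591  0.05      ]
 [ 0.4333394  -0.34534499  0.05      ]] 0.11512940782477828 0.008085911568013707
grip [ 0.38321163 -0.34575033  0.05      ] [ 0.38334103 -0.34574928  0.05      ]
tip [[ 0.54566749 -0.34411358  0.044     ]]
```

View pics/w2c.png

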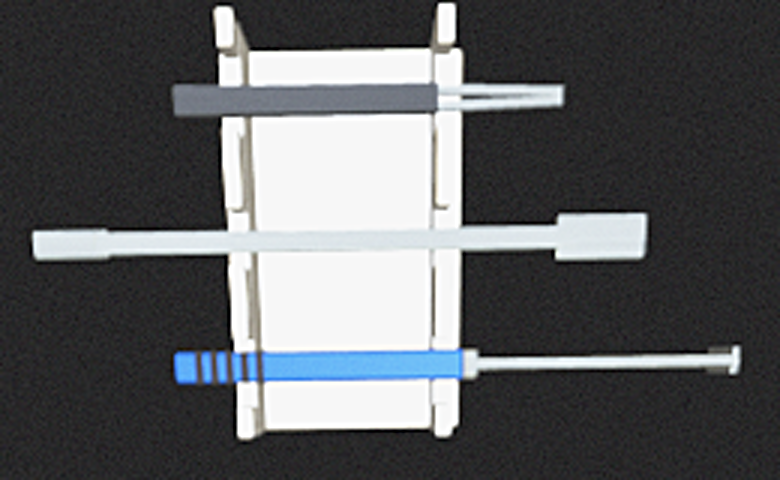

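```bash
python3 - <<'E'
from h import *
c=pickle.load(open('w2.pkl','rb'));s=c['s']
Q=lambda L,z:ray(c,[(190+a/3,b/3) for a,b in L],z,s)
W=Q([(226,8),(247,407),(447,5),(443,405)],.052);print(W.round(4))
print(np.arctan2(W[2]-W[0],1e-9)[:0], (W[2]-W[0])[1]/(W[2]-W[0])[0],(W[3]-W[1])[1]/(W[3]-W[1])[0],-(W[0]-W[1])[0]/(W[0]-W[1])[1],-(W[2]-W[3])[0]/(W[2]-W[3])[1])
E
```

```text
[[ 0.3455 -0.2222  0.052 ]
 [ 0.347  -0.3622  0.052 ]
 [ 0.4249 -0.2217  0.052 ]
 [ 0.4259 -0.3617  0.052 ]]
[] 0.007404364559244498 0.0063651451103499705 0.010623449470751048 0.0073611130815405025
```

Call:
play_rows([
  [-0.002, 0.009, 0, 0.18],
  [-0.002, 0.009, 0, 0.18],
  [-0.002, 0.009, 0, 0.18],
  [-0.002, 0.009, 0, 0.18],
  [-0.002, 0.009, 0, 0.18],
  [-0.002, 0.009, -0.02, 0.18],
  [-0.002, 0.009, -0.04, 0.18],
  [-0.001, 0.009, -0.04, 0.18],
])

```text
t: 2.75
tool_pos: [0.386, -0.3424, 0.1468]
ee_rot: [0.0, 0.749, 0.662, 0.0]
force: [0.3, -0.5, 0.3]
gripper_width: 0.0362
```

Call:
play_rows([
  [0, 0, -0.03, 0.138],
  [0, 0, 0, 0],
])

```text
t: 3.0
tool_pos: [0.3844, -0.3413, 0.1157]
ee_rot: [-0.003, 0.704, 0.71, 0.001]
force: [0.3, -0.4, 0.5]
gripper_width: 0.036
```

```bash
python3 - <<'E'
from h import *
c=snap('w3');s=c['s'];print(s['tool_pos'],s['t'],s['joint_positions']);M=R.from_quat(s['ee_rot'],scalar_first=True).as_matrix();print(M.round(4))
E
```

```text
[ 0.38443963 -0.34129245  0.1156663 ] 3.0 [-8.60884327e-01  3.67835108e-01  1.81076106e+00  7.10279103e-04
  9.68800286e-01 -2.44008444e+00]
[[-0.008   1.     -0.0033]
 [ 1.      0.008   0.0048]
 [ 0.0048 -0.0033 -1.    ]]
```

View pics/w3.png

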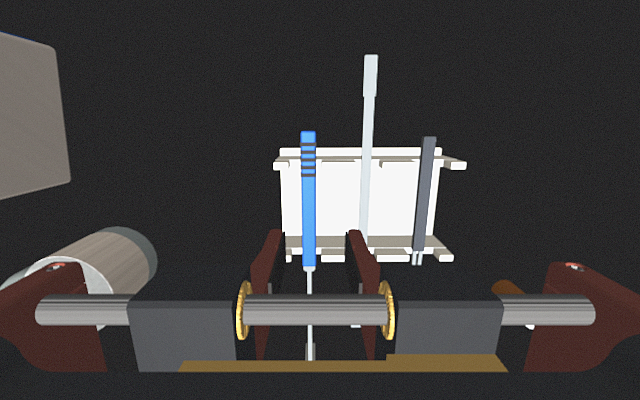

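Call:
play_rows([
  [-0.001, -0.0045, -0.03, 0],
  [0, 0, -0.03, 0],
  [0, 0, -0.03, 0.007],
  [0, 0, 0, 0],
])

```text
t: 3.55
tool_pos: [0.3841, -0.3486, 0.0275]
ee_rot: [-0.001, 0.703, 0.711, 0.0]
force: [-0.5, 0.4, 0.0]
gripper_width: 0.0362
```

Call:
play_rows([
  [0, 0.0025, -0.0025, 0],
  [0, 0, 0, 0],
])

```text
t: 3.8
tool_pos: [0.3848, -0.3474, 0.0265]
ee_rot: [0.001, 0.702, 0.712, -0.0]
force: [0.4, 0.4, -0.2]
gripper_width: 0.0357
```

Call:
play_rows([
  [0, 0, 0, 0],
  [0, 0, 0, 0],
  [0, 0, 0, 0],
  [0, 0, 0, 0],
  [0, 0, 0, 0],
], gripper=0.004, newtons=35)

```text
t: 4.42
tool_pos: [0.384, -0.3471, 0.0254]
ee_rot: [0.0, 0.702, 0.712, -0.0]
force: [-1.0, 0.9, 5.3]
gripper_width: 0.012
```

Call:
play_rows([
  [0, 0, 0.01, 0],
  [0, 0, 0.03, 0],
  [0, 0, 0.04, 0],
  [0, 0, 0.04, 0],
  [0, 0, 0.02, 0],
  [0, 0, 0, 0],
])

```text
t: 5.18
tool_pos: [0.3847, -0.348, 0.1669]
ee_rot: [0.002, 0.702, 0.712, -0.0]
force: [0.0, 0.4, -0.8]
gripper_width: 0.0119
```

```bash
python3 - <<'E'
from h import *
c=cams.camera('side');save('side1',c['image']);pickle.dump(c,open('side1.pkl','wb'));print(bot.sense()['tool_pos'],bot.sense()['gripper_width'])
im=c['image'];save('side1c',cv2.resize(im[200:400,250:500],None,fx=3,fy=3,interpolation=cv2.INTER_CUBIC))
E
```

```text
[ 0.3840837  -0.3471887   0.16557189] 0.012226870812184607
```

View pics/side1c.png

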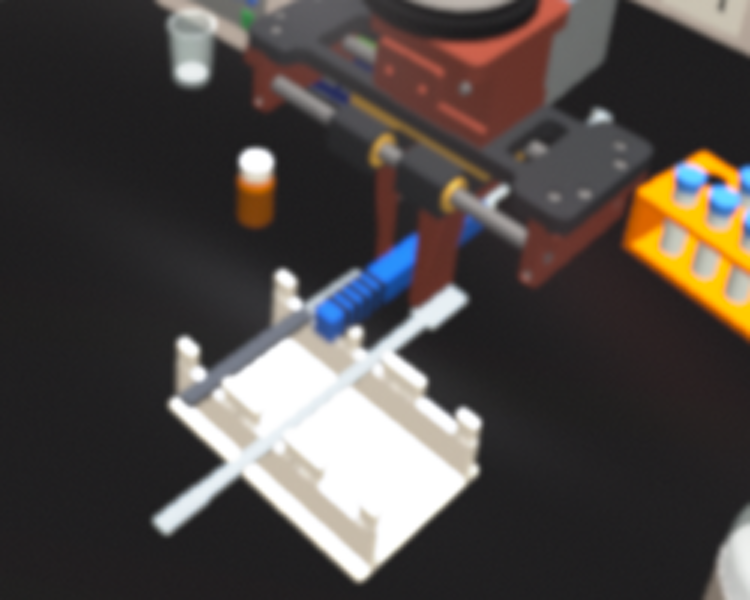

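Call:
play_rows([
  [0.025, 0.048, 0, 0.01],
  [0.025, 0.048, 0, 0.01],
  [0.025, 0.048, 0, 0.01],
  [0.025, 0.048, 0, 0.01],
  [0.025, 0.048, 0, 0.01],
  [0.026, 0.05, 0, 0.008],
  [0, 0, 0, 0],
  [0, 0, 0, 0],
])

```text
t: 6.22
tool_pos: [0.5338, -0.0569, 0.1638]
ee_rot: [-0.001, 0.681, 0.733, -0.001]
force: [0.3, -0.5, -1.1]
gripper_width: 0.0121
```

```bash
python3 - <<'E'
from h import *
c=snap('w4');s=c['s'];print(s['tool_pos'],s['t'],s['gripper_width']);M=R.from_quat(s['ee_rot'],scalar_first=True).as_matrix();print(M.round(4))
for n in ['side','scene']:
  c=cams.camera(n);pickle.dump(c,open(n+'4.pkl','wb'))
  save(n+'4',c['image'])
  im=c['image'];a=im[100:260,260:480] if n=='side' else im[150:310,260:460]
  save(n+'4c',cv2.resize(a,None,fx=3.5,fy=3.5,interpolation=cv2.INTER_CUBIC))
E
```

```text
[ 0.53378442 -0.05689394  0.16377386] 6.225 0.01213442006598293
[[-7.320e-02  9.973e-01 -2.900e-03]
 [ 9.973e-01  7.320e-02  0.000e+00]
 [ 2.000e-04 -2.900e-03 -1.000e+00]]
```

View pics/w4.png

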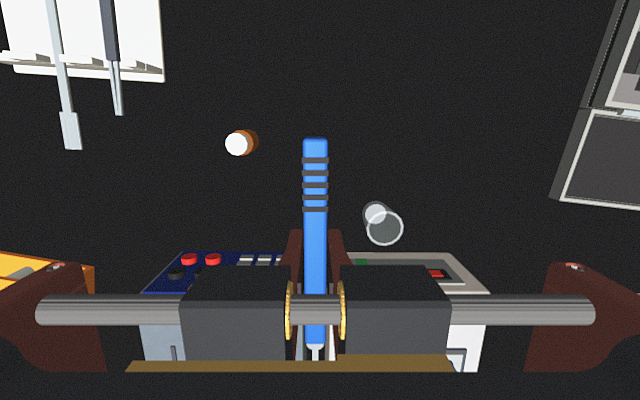

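View pics/side4c.png

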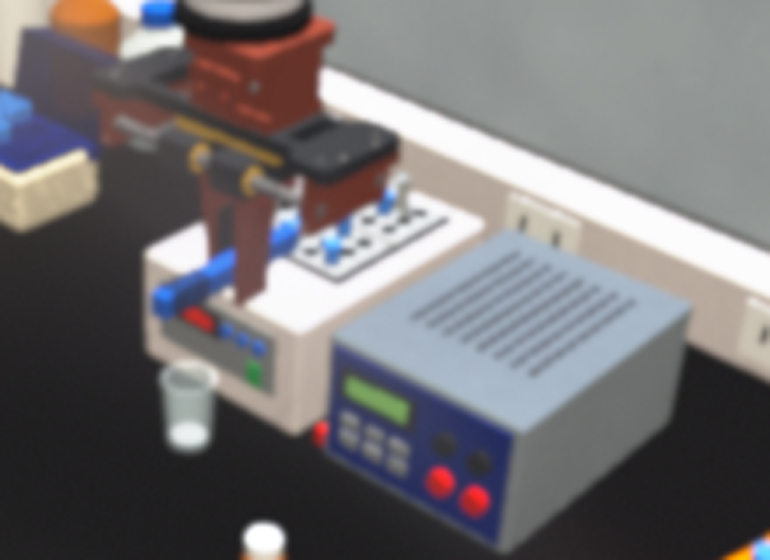

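View pics/scene4c.png

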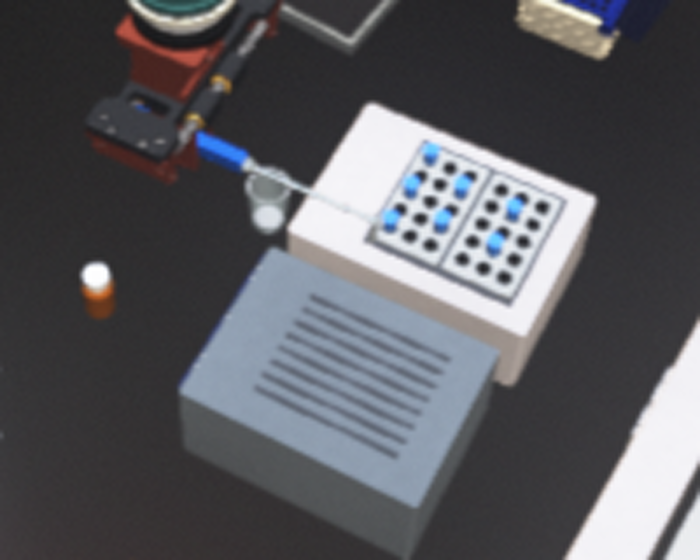

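```bash
python3 - <<'E'
from h import *
s=pickle.load(open('w4.pkl','rb'))['s'];c=pickle.load(open('scene4.pkl','rb'))
M=R.from_quat(s['ee_rot'],scalar_first=True).as_matrix()
g=s['tool_pos']-M[:,2]*.0186;d=M[:,1]
h=g+.16*d;print('grip',g,'hook',h, 'yaw',np.arctan2(d[1],d[0]))
P=np.array([g+.05*d,h,h-[0,0,.026],[.6130,-.0627,.107],[.8079,-.0496,.107],[.6121,-.0386,.095],[.8186,-.0234,.095]])
uv=proj(c,P);print(uv)
im=c['image'][170:280,290:450].copy();im=cv2.resize(im,None,fx=5,fy=5,interpolation=cv2.INTER_CUBIC)
for u in uv: cv2.circle(im,tuple(int(v) for v in ((u-[290,170])*5+2)),3,(255,0,0),-1)
save('sc4p',im)
E
```

```text
grip [ 0.5338379  -0.05689405  0.18237378] hook [ 0.69340785 -0.04518003  0.18191511] yaw 0.07327847267448691
[[330.36217156 196.10011637]
 [367.31837657 212.2598529 ]
 [366.77767879 217.71402196]
 [337.57143948 218.87235502]
 [402.14851463 248.22767124]
 [341.8180104  215.00878929]
 [409.68709078 245.14588182]]
```

View pics/sc4p.png

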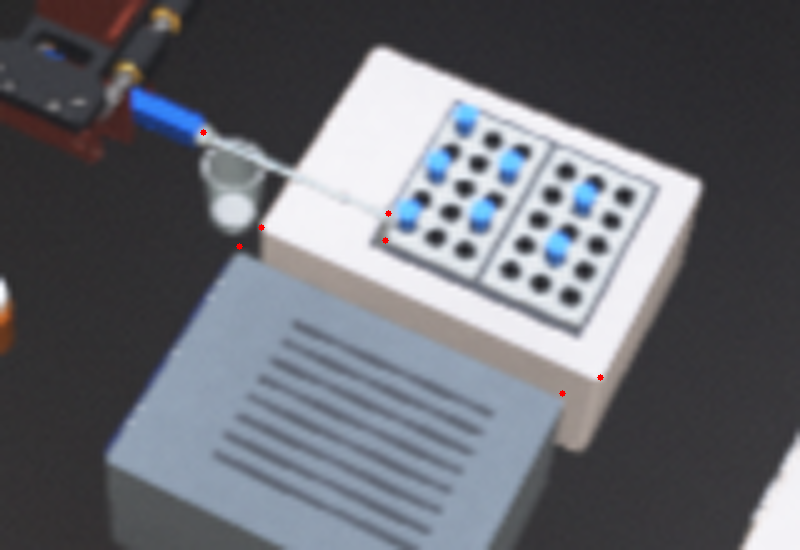

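Call:
play_rows([
  [0.003, -0.0015, -0.015, 0],
  [0, 0, -0.015, 0],
  [0, 0, -0.015, 0],
  [0, 0, -0.015, 0],
  [0, 0, 0, 0],
])

```text
t: 7.0
tool_pos: [0.5367, -0.0582, 0.1035]
ee_rot: [-0.001, 0.681, 0.732, -0.001]
force: [0.3, 0.1, 0.0]
gripper_width: 0.0119
```

```bash
python3 - <<'E'
from h import *
s=bot.sense();print(s['tool_pos'],s['force'])
ims=[]
c=cams.camera('scene');ims.append(cv2.resize(c['image'][180:270,310:420],None,fx=6,fy=6,interpolation=cv2.INTER_CUBIC))
save('sc5',ims[0])
c=cams.camera('side');save('sd5',cv2.resize(c['image'][120:250,300:460],None,fx=4.5,fy=4.5,interpolation=cv2.INTER_CUBIC))
E
```

```text
[ 0.53665512 -0.05818048  0.1034512 ] [0.2870457  0.09691905 0.02796593]
```

View pics/sc5.png

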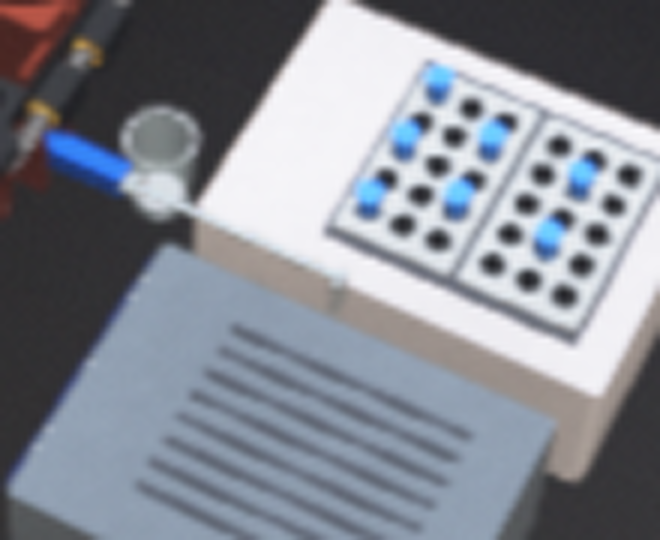

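View pics/sd5.png

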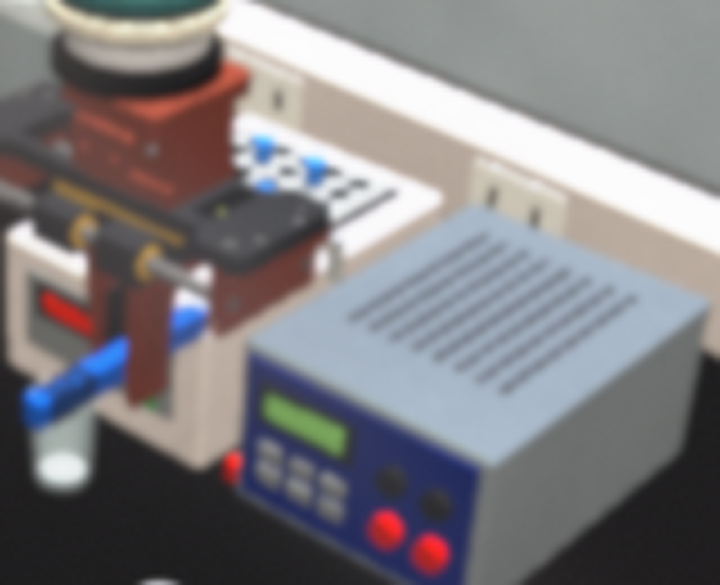

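Call:
play_rows([
  [0, 0, -0.012, 0],
  [0, 0, -0.012, 0],
  [0, 0, -0.012, 0],
  [0, 0, -0.012, 0],
  [0, 0, 0, 0],
])

```text
t: 7.72
tool_pos: [0.537, -0.0583, 0.0559]
ee_rot: [-0.001, 0.681, 0.732, -0.001]
force: [-0.0, -0.2, -0.4]
gripper_width: 0.0116
```

Call:
play_rows([
  [0, 0, -0.01, 0],
  [0, 0, -0.01, 0],
  [0, 0, -0.01, 0],
  [0, 0, -0.006, 0],
  [0, 0, 0, 0],
])

```text
t: 8.35
tool_pos: [0.5375, -0.0584, 0.0205]
ee_rot: [-0.0, 0.681, 0.732, -0.0]
force: [0.3, -0.0, -1.5]
gripper_width: 0.0121
```

Call:
play_rows([
  [0, 0, -0.003, 0],
  [0, 0, -0.003, 0],
  [0, 0, -0.003, 0],
  [0, 0, 0, 0],
])

```text
t: 8.85
tool_pos: [0.5378, -0.0585, 0.0119]
ee_rot: [-0.0, 0.681, 0.732, -0.0]
force: [-0.0, 0.0, -0.9]
gripper_width: 0.0117
```

```bash
python3 - <<'E'
from h import *
c=snap('w6');s=c['s'];print(s['tool_pos'],s['force'])
c=cams.camera('side');save('sd6',cv2.resize(c['image'][120:250,300:460],None,fx=4.5,fy=4.5,interpolation=cv2.INTER_CUBIC))
E
```

```text
[ 0.53777921 -0.05847694  0.01192735] [-0.02405349  0.0049653  -0.93397797]
```

View pics/w6.png

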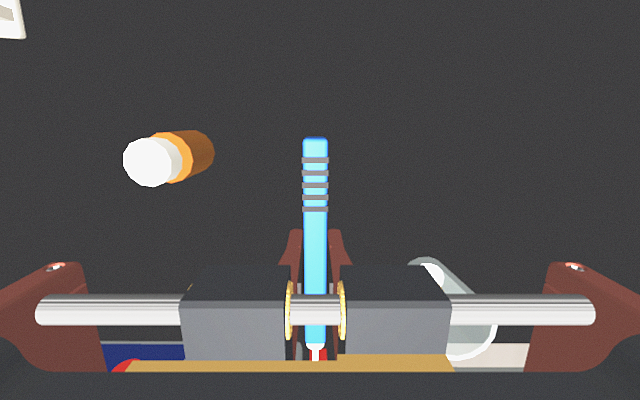

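View pics/sd6.png

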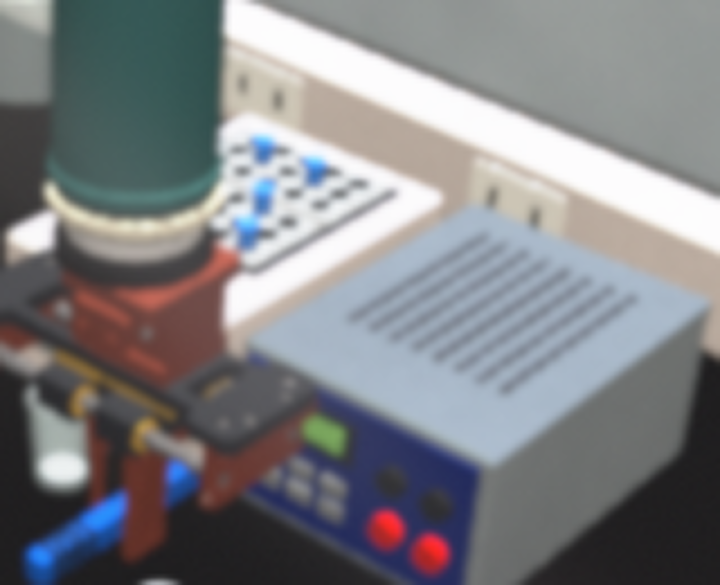

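Call:
play_rows([
  [-0.006, -0.0004, 0, 0],
  [-0.006, -0.0004, 0, 0],
  [-0.006, -0.0005, 0, 0],
  [-0.006, -0.0004, 0, 0],
  [-0.006, -0.0004, 0, 0],
  [-0.006, -0.0005, 0, 0],
  [-0.006, -0.0004, 0, 0],
  [-0.006, -0.0004, 0, 0],
])

```text
t: 9.95
tool_pos: [0.4896, -0.0619, 0.0121]
ee_rot: [0.0, 0.681, 0.732, -0.0]
force: [0.4, -0.9, -0.6]
gripper_width: 0.0119
```

```bash
python3 - <<'E'
from h import *
c=snap('w7');s=c['s'];print(s['tool_pos'],s['force'])
c=cams.camera('side');save('sd7',cv2.resize(c['image'][150:280,280:440],None,fx=4.5,fy=4.5,interpolation=cv2.INTER_CUBIC))
E
```

```text
[ 0.48961654 -0.06194377  0.01214359] [ 0.36055873 -0.87650061 -0.59835853]
```

View pics/sd7.png

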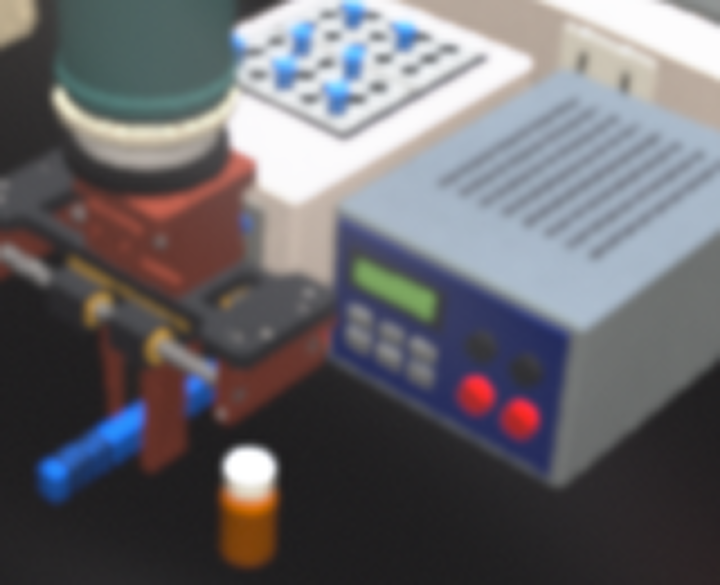

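Call:
play_rows([
  [-0.007, -0.0005, 0, 0],
  [-0.007, -0.0005, 0, 0],
  [-0.007, -0.0005, 0, 0],
  [-0.007, -0.0005, 0, 0],
  [-0.007, -0.0005, 0, 0],
  [-0.007, -0.0005, 0, 0],
  [-0.007, -0.0005, 0, 0],
  [-0.005, -0.0005, 0, 0],
])

```text
t: 11.05
tool_pos: [0.4354, -0.0659, 0.0121]
ee_rot: [-0.0, 0.681, 0.732, -0.0]
force: [0.9, 0.2, -0.8]
gripper_width: 0.0121
```

```bash
python3 - <<'E'
from h import *
c=snap('w8');s=c['s'];print(s['tool_pos'],s['force'])
c=cams.camera('scene');save('sc8',cv2.resize(c['image'][150:270,280:430],None,fx=5,fy=5,interpolation=cv2.INTER_CUBIC));pickle.dump(c,open('sc8.pkl','wb'))
E
```

```text
[ 0.4353926  -0.06588756  0.01212559] [ 0.88742535  0.16699303 -0.75893825]
```

View pics/sc8.png

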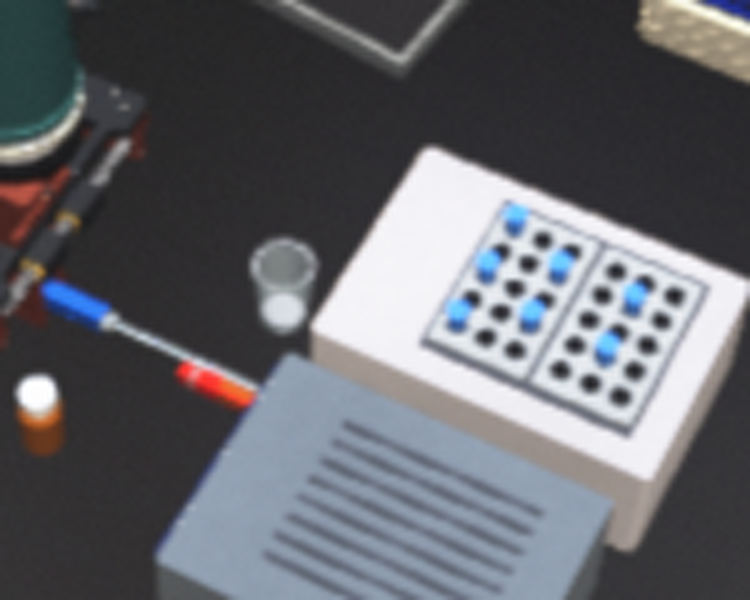

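View pics/w8.png

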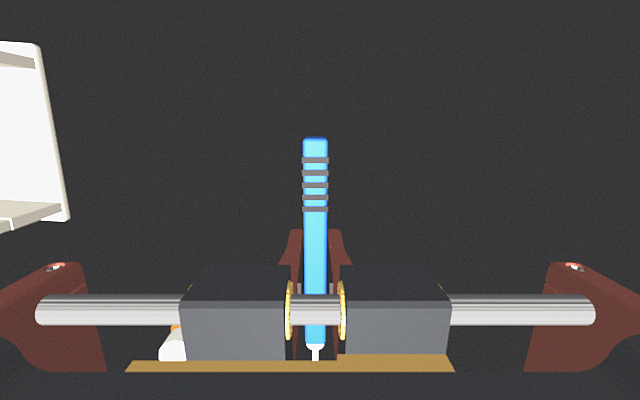

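Call:
play_rows([
  [-0.006, -0.0004, 0, 0],
  [-0.006, -0.0004, 0, 0],
  [-0.003, -0.0002, 0, 0],
  [0, 0, 0, 0],
  [0.003, 0.0002, 0, 0],
  [0, 0, 0, 0],
])

```text
t: 11.9
tool_pos: [0.4246, -0.0668, 0.0122]
ee_rot: [0.0, 0.681, 0.732, 0.0]
force: [0.0, 1.1, -0.7]
gripper_width: 0.0115
```

```bash
python3 - <<'E'
from h import *
s=bot.sense();print(s['tool_pos'],s['force'],s['t'])
c=cams.camera('scene');save('sc9',cv2.resize(c['image'][180:270,280:390],None,fx=6,fy=6,interpolation=cv2.INTER_CUBIC));pickle.dump(c,open('sc9.pkl','wb'))
E
```

```text
[ 0.42461924 -0.06681224  0.01215516] [ 0.01253004  1.14579575 -0.73997209] 11.9
```

View pics/sc9.png

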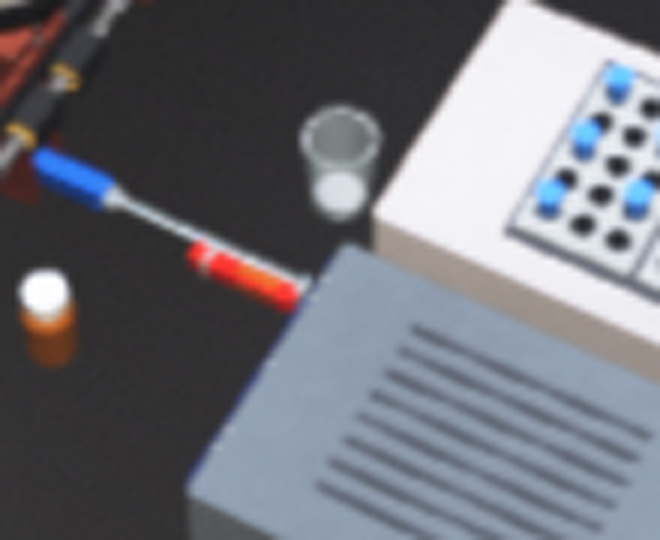

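Call:
play_rows([
  [0, 0, 0.01, 0],
  [0, 0, 0.02, 0],
  [0, 0, 0.04, 0],
  [0, 0, 0.04, 0],
  [0, 0, 0.04, 0],
  [-0.005, -0.035, 0, -0.0075],
  [-0.005, -0.035, 0, -0.0075],
  [-0.005, -0.035, 0, -0.0075],
])

```text
t: 12.95
tool_pos: [0.4086, -0.1725, 0.163]
ee_rot: [0.0, 0.689, 0.725, 0.0]
force: [1.1, 1.3, -0.9]
gripper_width: 0.0119
```

Call:
play_rows([
  [-0.005, -0.035, 0, -0.0075],
  [-0.005, -0.035, 0, -0.0075],
  [-0.005, -0.035, 0, -0.0075],
  [-0.005, -0.035, 0, -0.0075],
  [-0.0055, -0.035, -0.01, -0.0075],
  [0, 0, -0.03, 0],
  [0, 0, -0.03, 0],
  [0, 0, 0, 0],
])

```text
t: 13.95
tool_pos: [0.3819, -0.3451, 0.0909]
ee_rot: [-0.002, 0.703, 0.711, 0.0]
force: [-0.5, -0.4, -0.7]
gripper_width: 0.0122
```

```bash
python3 - <<'E'
from h import *
c=snap('w10');s=c['s'];print(s['tool_pos'],s['force']);M=R.from_quat(s['ee_rot'],scalar_first=True).as_matrix();print(M[:,0])
c=cams.camera('side');save('sd10',cv2.resize(c['image'][180:400,250:480],None,fx=2.7,fy=2.7,interpolation=cv2.INTER_CUBIC))
E
```

```text
[ 0.38193965 -0.34509189  0.09086692] [-0.47956571 -0.43980034 -0.69212821]
[-0.01197443  0.99992175  0.00361992]
```

View pics/w10.png

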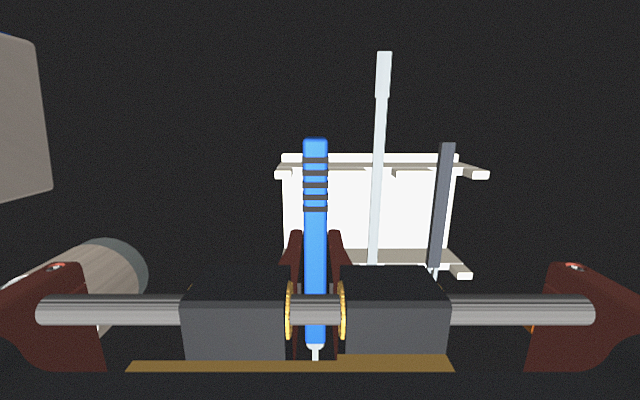

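View pics/sd10.png

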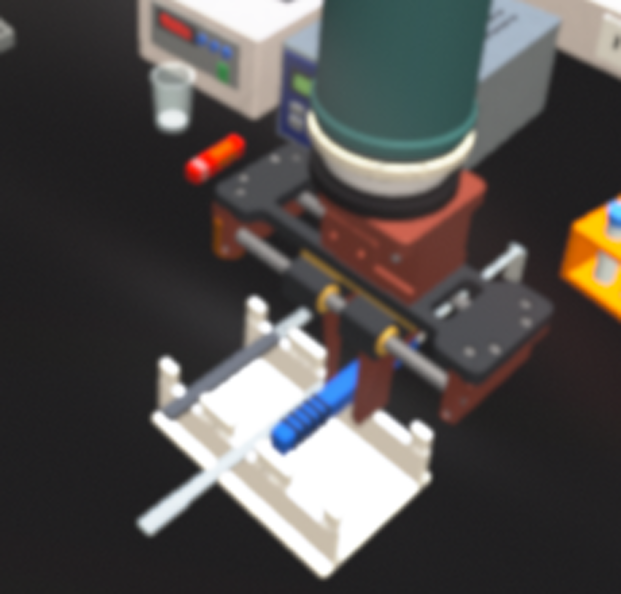

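Call:
play_rows([
  [0.002, -0.002, -0.02, 0],
  [0, 0, -0.02, 0],
  [0, 0, -0.015, 0],
  [0, 0, -0.008, 0],
  [0, 0, 0, 0],
])

```text
t: 14.68
tool_pos: [0.3855, -0.3486, 0.0291]
ee_rot: [-0.0, 0.703, 0.711, -0.0]
force: [0.6, -0.0, -0.7]
gripper_width: 0.0119
```

Call:
play_rows([
  [-0.001, 0.001, -0.002, 0],
  [0, 0, -0.001, 0],
  [0, 0, 0, 0],
])

```text
t: 15.05
tool_pos: [0.3845, -0.3478, 0.0263]
ee_rot: [0.0, 0.703, 0.711, -0.0]
force: [0.0, 0.1, -0.9]
gripper_width: 0.0115
```

Call:
play_rows([
  [0, 0, -0.001, 0],
  [0, 0, 0, 0],
])

```text
t: 15.3
tool_pos: [0.3846, -0.3479, 0.0254]
ee_rot: [0.0, 0.703, 0.711, -0.0]
force: [-0.7, 1.2, 2.7]
gripper_width: 0.0118
```

Call:
play_rows([
  [0, 0, 0, 0],
  [0, 0, 0, 0],
  [0, 0, 0, 0],
  [0, 0, 0, 0],
], gripper=0.034)

```text
t: 15.8
tool_pos: [0.3844, -0.3477, 0.0251]
ee_rot: [-0.0, 0.703, 0.711, -0.0]
force: [0.6, -0.2, 0.5]
gripper_width: 0.0341
```

Call:
play_rows([
  [0, 0, 0.02, 0],
  [0, 0, 0.03, 0],
  [0, 0, 0.04, 0],
  [0, 0, 0.04, 0],
  [0, 0, 0.03, 0],
  [0, 0, 0, 0],
])

```text
t: 16.55
tool_pos: [0.3857, -0.3491, 0.1874]
ee_rot: [0.003, 0.703, 0.711, -0.0]
force: [-0.0, 0.2, -1.2]
gripper_width: 0.034
```

```bash
python3 - <<'E'
from h import *
c=snap('w11');s=c['s'];print(s['tool_pos'],s['force'],s['t'])
c=cams.camera('side');pickle.dump(c,open('sd11.pkl','wb'));save('sd11',cv2.resize(c['image'][180:400,250:480],None,fx=2.7,fy=2.7,interpolation=cv2.INTER_CUBIC))
E
```

```text
[ 0.38568065 -0.34906396  0.18742078] [-0.01999542  0.23607186 -1.1505362 ] 16.55
```

View pics/w11.png

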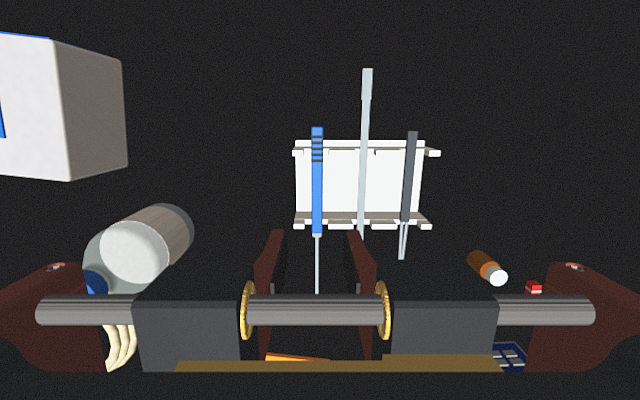

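View pics/sd11.png

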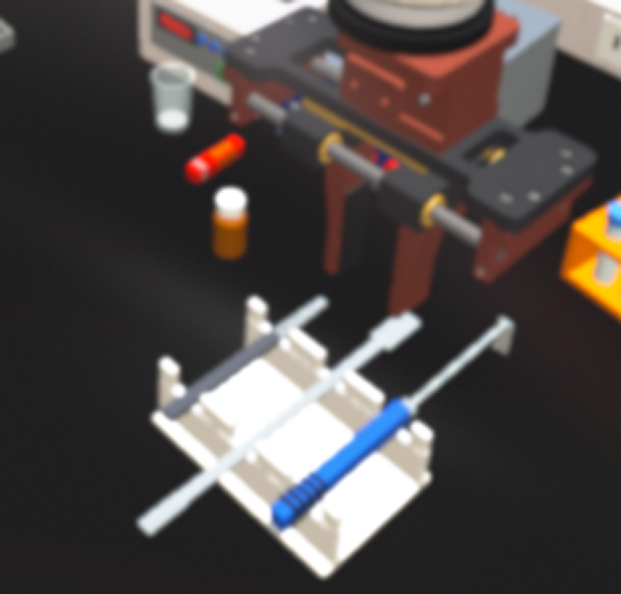

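Call:
play_rows([
  [0.0335, 0.0417, 0.003, 0.008],
  [0.0335, 0.0417, 0.003, 0.008],
  [0.0335, 0.0417, 0.003, 0.008],
  [0.0335, 0.0417, 0.003, 0.008],
  [0.0335, 0.0417, 0.003, 0.008],
  [0.0335, 0.0417, 0.003, 0.009],
  [0.0335, 0.0417, 0.003, 0.009],
  [0, 0, 0, 0],
])

```text
t: 17.65
tool_pos: [0.6201, -0.0527, 0.204]
ee_rot: [-0.001, 0.68, 0.733, -0.0]
force: [-0.8, -0.7, -0.5]
gripper_width: 0.0339
```

```bash
python3 - <<'E'
from h import *
c=snap('w12');s=c['s'];print(s['tool_pos'],s['force'],s['t'])
im=c['image'];hsv=cv2.cvtColor(im,cv2.COLOR_RGB2HSV)
m=(((hsv[...,0]<25)|(hsv[...,0]>170))&(hsv[...,1]>120)&(hsv[...,2]>150)).astype(np.uint8);m[260:]=0
cs,_=cv2.findContours(m,cv2.RETR_EXTERNAL,cv2.CHAIN_APPROX_NONE)
for k in sorted(cs,key=cv2.contourArea)[-4:]: print(cv2.minAreaRect(k),cv2.contourArea(k))
E
```

```text
[ 0.62006118 -0.0527282   0.2040455 ] [-0.75016046 -0.7375384  -0.54492016] 17.65
((195.5, 174.0), (6.0, 13.0), 90.0) 61.5
((249.45333862304688, 57.91074752807617), (15.402907371520996, 23.464662551879883), 35.83765411376953) 64.5
((318.5, 126.0), (40.0, 11.0), 90.0) 429.0
((43.78400421142578, 216.18798828125), (101.60694122314453, 69.85476684570312), 10.304845809936523) 3541.0
```

View pics/w12.png

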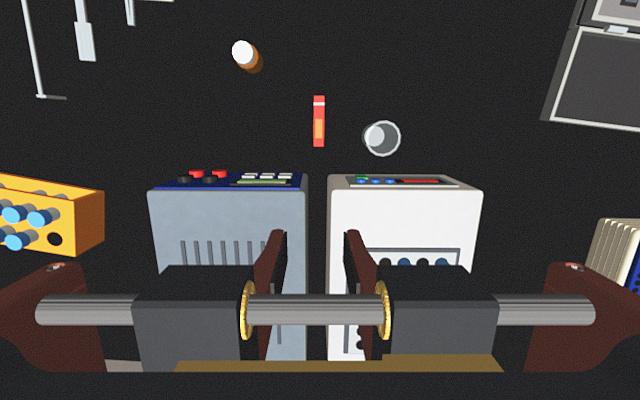

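```bash
python3 - <<'E'
from h import *
c=pickle.load(open('w12.pkl','rb'));s=c['s'];im=c['image']
save('w12c',cv2.resize(im[80:160,270:370],None,fx=7,fy=7,interpolation=cv2.INTER_CUBIC))
P=ray(c,[(319,95.5),(319,147)],.0125,s);print(P,P.mean(0),np.linalg.norm(P[1]-P[0]),np.arctan2(*(P[0]-P[1])[[1,0]]))
print('psu/heater gap corners',ray(c,[(307,190)],.107,s),ray(c,[(328,190)],.097,s))
M=R.from_quat(s['ee_rot'],scalar_first=True).as_matrix();print(M[:,0])
# from scene
c=pickle.load(open('sc9.pkl','rb'));print(ray(c,[(311.7,221.7)],.006))
E
```

```text
[[ 0.5190422  -0.05524866  0.0125    ]
 [ 0.57763443 -0.05068894  0.0125    ]] [ 0.54833832 -0.0529688   0.0125    ] 0.058769385265454666 -3.063927936379619
psu/heater gap corners [[ 0.60929654 -0.06090052  0.107     ]] [[ 0.6102345  -0.04085847  0.097     ]]
[-0.07414391  0.99724676  0.0012576 ]
[[ 0.51810098 -0.05680901  0.006     ]]
```

View pics/w12c.png

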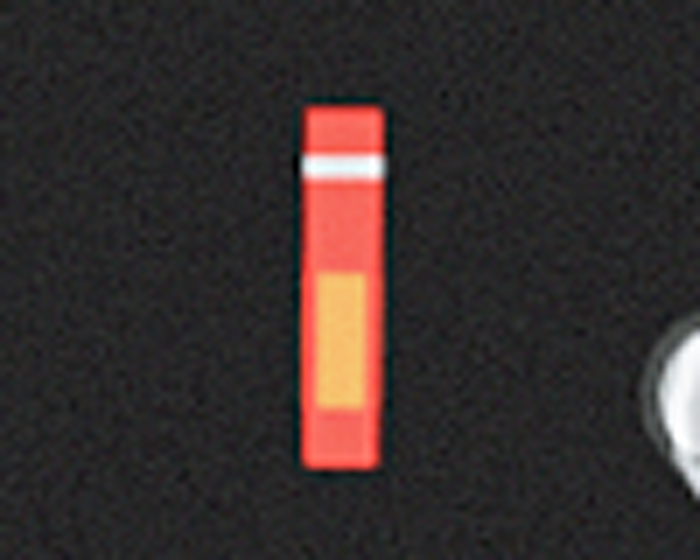

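Call:
play_rows([
  [-0.036, 0, 0, 0],
  [-0.036, -0.001, 0, 0],
  [0, 0, -0.04, 0],
  [0, 0, -0.04, 0],
  [0, 0, -0.04, 0],
  [0, 0, -0.02, 0],
  [0, 0, 0, 0],
  [0, 0, 0, 0],
])

```text
t: 18.7
tool_pos: [0.5467, -0.0576, 0.0664]
ee_rot: [0.0, 0.682, 0.731, -0.0]
force: [0.6, 0.3, 0.6]
gripper_width: 0.0339
```

```bash
python3 - <<'E'
from h import *
s=bot.sense();print(s['tool_pos'],s['force'],s['t'])
c=cams.camera('side');save('sd13',cv2.resize(c['image'][120:260,250:420],None,fx=4.2,fy=4.2,interpolation=cv2.INTER_CUBIC))
E
```

```text
[ 0.54665419 -0.05756237  0.06644644] [0.58199936 0.34003798 0.60982522] 18.7
```

View pics/sd13.png

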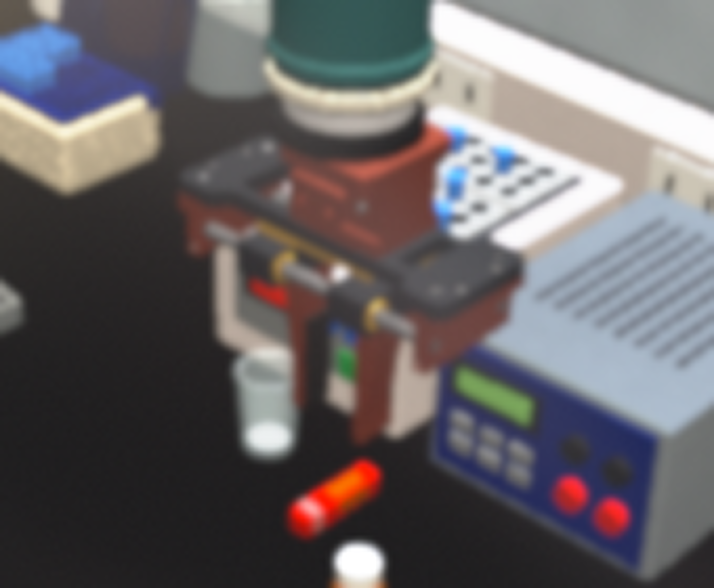

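Call:
play_rows([
  [0.0015, 0.003, -0.02, 0],
  [0, 0, -0.02, 0],
  [0, 0, -0.015, 0],
  [0, 0, -0.006, 0],
  [0, 0, 0, 0],
])

```text
t: 19.38
tool_pos: [0.5485, -0.0539, 0.0052]
ee_rot: [0.0, 0.682, 0.731, -0.0]
force: [0.3, 0.0, 0.4]
gripper_width: 0.034
```

Call:
play_rows([
  [0, 0, -0.0015, 0],
  [0, 0, 0, 0],
  [0, 0, 0, 0],
  [0, 0, 0, 0],
  [0, 0, 0, 0],
  [0, 0, 0, 0],
], gripper=0.004, newtons=12)

```text
t: 20.12
tool_pos: [0.5487, -0.0538, 0.004]
ee_rot: [0.0, 0.682, 0.731, 0.0]
force: [-0.0, -0.7, 5.3]
gripper_width: 0.0123
```

Call:
play_rows([
  [0, 0, 0.01, 0],
  [0, 0, 0.03, 0],
  [0, 0, 0.05, 0],
  [0, 0, 0.05, 0],
  [0, 0, 0.05, 0],
  [-0.008, 0.03, 0.01, 0],
  [-0.01, 0.05, 0, 0],
  [-0.01, 0.05, 0, 0],
])

```text
t: 21.12
tool_pos: [0.52, 0.0772, 0.2043]
ee_rot: [0.0, 0.682, 0.731, 0.0]
force: [1.1, 0.5, -0.3]
gripper_width: 0.0125
```

Call:
play_rows([
  [-0.01, 0.05, 0, 0],
  [-0.01, 0.05, 0, 0],
  [-0.01, 0.05, 0, 0],
  [-0.01, 0.05, 0, 0],
  [-0.01, 0.05, 0, 0],
  [-0.005, 0.03, 0, 0],
  [0, 0, 0, 0],
  [0, 0, 0, 0],
])

```text
t: 22.12
tool_pos: [0.4652, 0.3554, 0.2036]
ee_rot: [0.0, 0.682, 0.732, -0.001]
force: [0.8, 0.2, -1.0]
gripper_width: 0.0123
```

```bash
python3 - <<'E'
from h import *
c=snap('w14');s=c['s'];print(s['tool_pos'],s['force'],s['t'],s['gripper_width'],s['joint_positions'])
E
```

```text
[0.46522406 0.35536943 0.20356553] [ 0.79659095  0.21757265 -1.02023369] 22.125 0.012344237844971436 [ 5.34798691e-01  3.56137337e-01  1.56538148e+00 -7.26054801e-04
  1.22094833e+00 -1.10624971e+00]
```

View pics/w14.png

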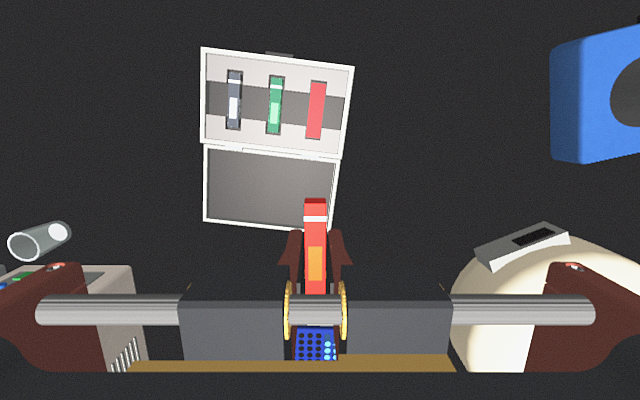

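```bash
python3 - <<'E'
from h import *
c=pickle.load(open('w14.pkl','rb'));s=c['s'];im=c['image']
save('w14c',cv2.resize(im[60:150,290:350],None,fx=8,fy=6.6,interpolation=cv2.INTER_CUBIC)[:594])
save('w14d',cv2.resize(im[180:300,280:350],None,fx=5,fy=5,interpolation=cv2.INTER_CUBIC))
hsv=cv2.cvtColor(im,cv2.COLOR_RGB2HSV)
m=(((hsv[...,0]<12)|(hsv[...,0]>168))&(hsv[...,1]>90)).astype(np.uint8);m[160:]=0;m[:70]=0;m[:,:295]=0;m[:,345:]=0
cs,_=cv2.findContours(m,cv2.RETR_EXTERNAL,cv2.CHAIN_APPROX_NONE)
k=max(cs,key=cv2.contourArea);r=cv2.minAreaRect(k);print(r,cv2.contourArea(k));b=cv2.boxPoints(r)
for z in(.014,.024):
  P=ray(c,b,z,s);print(z,P.round(4),P.mean(0).round(4))
M=R.from_quat(s['ee_rot'],scalar_first=True).as_matrix();print(M[:,1],np.arctan2(M[1,1],M[0,1]))
E
```

```text
((315.319091796875, 110.03753662109375), (14.897258758544922, 54.56486129760742), 6.709836959838867) 732.5
0.014 [[0.4115 0.3392 0.014 ]
 [0.3509 0.3428 0.014 ]
 [0.3516 0.3597 0.014 ]
 [0.4122 0.357  0.014 ]] [0.3815 0.3497 0.014 ]
0.024 [[0.4109 0.3395 0.024 ]
 [0.352  0.343  0.024 ]
 [0.3527 0.3594 0.024 ]
 [0.4117 0.3568 0.024 ]] [0.3818 0.3497 0.024 ]
[ 9.97515721e-01  7.04425962e-02 -4.76413538e-04] 0.07050099259961876
```

View pics/w14c.png

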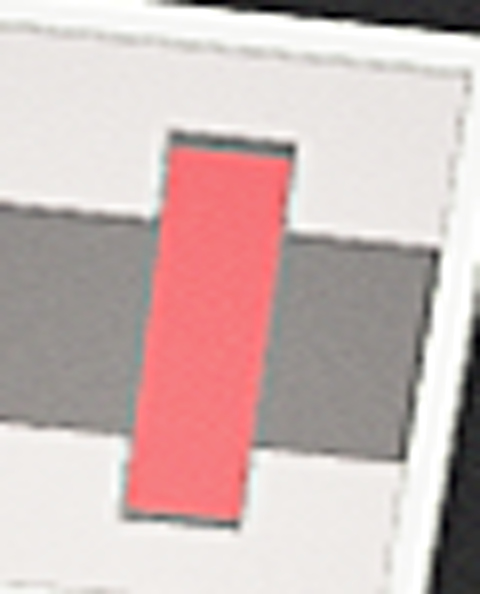

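View pics/w14d.png

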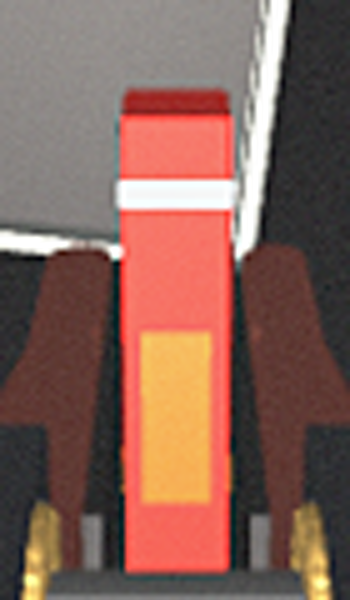

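```bash
python3 - <<'E'
from h import *
c=pickle.load(open('w14.pkl','rb'));s=c['s'];im=c['image']
z=s['tool_pos'][2]
M=R.from_quat(s['ee_rot'],scalar_first=True).as_matrix()
for uv,zz in [((315.2,202.6),z+.0085),((315.2,198.2),z-.004),((315.4,294.4),z+.0085)]:
  print('tool', (M.T@(ray(c,[uv],zz,s)[0]-s['tool_pos'])).round(4))
f=lambda a,b,z:(lambda P:np.arctan2(*(P[0]-P[1])[[1,0]]))(ray(c,[b,a],z,s))
print(f((311,79.7),(305.25,138.8),.024),f((327,82),(320.25,139.7),.024))
Q=ray(c,[(201,47),(354,67)],.028,s);print('rim',Q,np.arctan2(-(Q[1]-Q[0])[0],(Q[1]-Q[0])[1]))
hsv=cv2.cvtColor(im,cv2.COLOR_RGB2HSV)
m=((hsv[...,0]>40)&(hsv[...,0]<90)&(hsv[...,1]>60)).astype(np.uint8);m[160:]=0;m[:50]=0;m[:,:255]=0;m[:,300:]=0
k=max(cv2.findContours(m,cv2.RETR_EXTERNAL,cv2.CHAIN_APPROX_NONE)[0],key=cv2.contourArea);r=cv2.minAreaRect(k);P=ray(c,cv2.boxPoints(r),.0265,s);print('green',r,P.round(4),P.mean(0))
E
```

```text
tool [-0.0001 -0.0295 -0.0085]
tool [-0.0001 -0.0286  0.004 ]
tool [-0.      0.0289 -0.0085]
-0.03782307530885671 -0.043685682876296324
rim [[0.32617583 0.22451435 0.028     ]
 [0.3341998  0.38812347 0.028     ]] -0.049004318192551743
green ((274.3823547363281, 110.0294189453125), (12.118047714233398, 43.71700668334961), 4.398705005645752) [[0.4083 0.2958 0.0265]
 [0.3613 0.2983 0.0265]
 [0.3614 0.3116 0.0265]
 [0.4084 0.3096 0.0265]] [0.38484711 0.30381538 0.0265    ]
```

Call:
play_rows([
  [-0.028, -0.002, -0.02, -0.04],
  [-0.028, -0.002, -0.03, -0.04],
  [-0.027, -0.002, -0.04, -0.036],
  [0, 0, -0.03, 0],
  [0, 0, 0, 0],
  [0, 0, 0, 0],
])

```text
t: 22.92
tool_pos: [0.3838, 0.3501, 0.0847]
ee_rot: [0.0, 0.724, 0.69, 0.001]
force: [-0.4, 0.4, 0.4]
gripper_width: 0.0122
```

```bash
python3 - <<'E'
from h import *
c=snap('w15');s=c['s'];print(s['tool_pos'],s['force'],s['t']);M=R.from_quat(s['ee_rot'],scalar_first=True).as_matrix();print(np.arctan2(M[1,1],M[0,1]))
c=cams.camera('side');save('sd15',cv2.resize(c['image'][110:240,130:290],None,fx=4.5,fy=4.5,interpolation=cv2.INTER_CUBIC))
E
```

```text
[0.38378322 0.35013914 0.08465077] [-0.43032331  0.39319133  0.38463753] 22.925
-0.04698903155039257
```

View pics/w15.png

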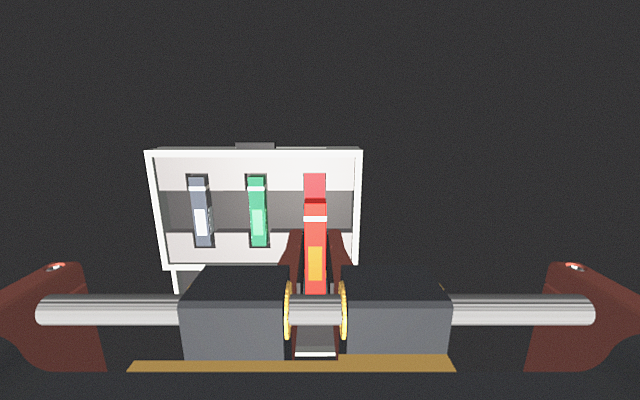

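View pics/sd15.png

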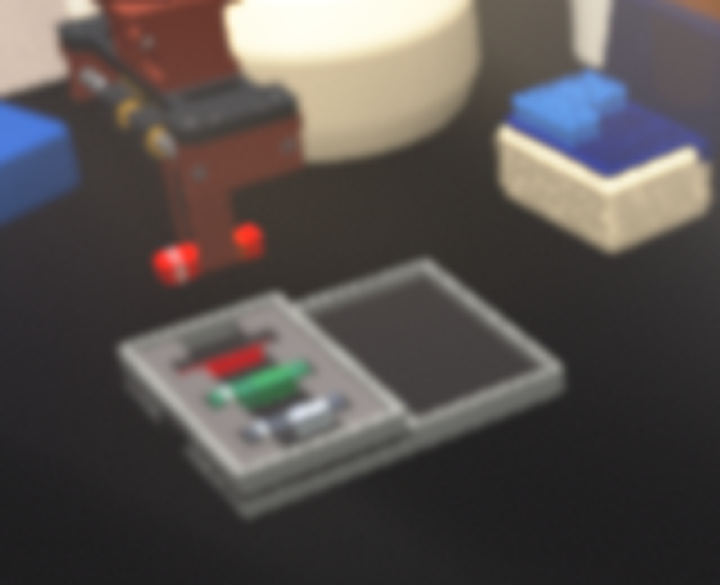

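```bash
python3 - <<'E'
from h import *
c=pickle.load(open('w15.pkl','rb'));s=c['s'];im=c['image']
save('w15c',cv2.resize(im[160:240,275:355],None,fx=7,fy=7,interpolation=cv2.INTER_CUBIC))
M=R.from_quat(s['ee_rot'],scalar_first=True).as_matrix()
for uv in [(304,173.5),(326,173.5)]: print((M.T@(ray(c,[uv],.014,s)[0]-s['tool_pos'])).round(4))
E
```

```text
[-0.0091 -0.0314  0.0706]
[ 0.0089 -0.0314  0.0706]
```

View pics/w15c.png

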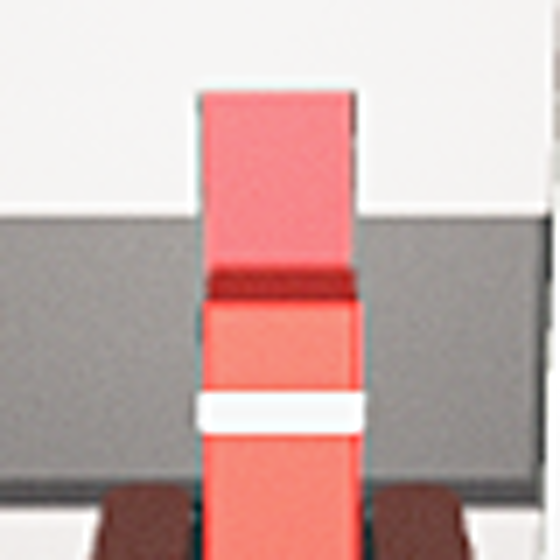

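Call:
play_rows([
  [-0.0012, 0, -0.02, 0],
  [0, 0, -0.02, 0],
  [0, 0, -0.012, 0],
  [0, 0, -0.006, 0],
  [0, 0, -0.003, 0],
  [0, 0, 0, 0],
])

```text
t: 23.78
tool_pos: [0.3815, 0.3504, 0.0229]
ee_rot: [0.0, 0.723, 0.691, 0.0]
force: [-0.7, 0.3, -0.1]
gripper_width: 0.0126
```

Call:
play_rows([
  [0.001, -0.0004, -0.002, 0],
  [0, 0, -0.0015, 0],
  [0, 0, 0, 0],
  [0, 0, 0, 0],
])

```text
t: 24.28
tool_pos: [0.3823, 0.3498, 0.0191]
ee_rot: [0.0, 0.723, 0.691, -0.0]
force: [0.6, 0.8, -0.8]
gripper_width: 0.0124
```

Call:
play_rows([
  [0, 0, -0.001, 0],
  [0, 0, 0, 0],
])

```text
t: 24.52
tool_pos: [0.3822, 0.3498, 0.0181]
ee_rot: [0.0, 0.723, 0.691, -0.0]
force: [0.5, -0.9, 0.3]
gripper_width: 0.0125
```

Call:
play_rows([
  [0, 0, -0.0005, 0],
  [0, 0, 0, 0],
])

```text
t: 24.78
tool_pos: [0.3823, 0.3498, 0.018]
ee_rot: [0.0, 0.723, 0.691, 0.0]
force: [-0.6, -0.1, 4.6]
gripper_width: 0.0123
```

Call:
play_rows([
  [0, 0, 0, 0],
  [0, 0, 0, 0],
  [0, 0, 0, 0],
  [0, 0, 0, 0],
], gripper=0.022)

```text
t: 25.28
tool_pos: [0.3823, 0.3498, 0.0175]
ee_rot: [0.0, 0.723, 0.691, -0.0]
force: [0.6, 0.2, 0.9]
gripper_width: 0.0224
```

Call:
play_rows([
  [0, 0, 0.01, 0],
  [0, 0, 0.02, 0],
  [0, 0, 0.04, 0],
  [0, 0, 0.05, 0],
  [0.04, 0, 0.04, 0],
  [0.04, 0, 0.02, 0],
  [0, 0, 0, 0],
  [0, 0, 0, 0],
])

```text
t: 26.28
tool_pos: [0.4612, 0.3493, 0.1973]
ee_rot: [-0.0, 0.723, 0.691, -0.001]
force: [-0.2, -0.8, -0.4]
gripper_width: 0.022
```

```bash
python3 - <<'E'
from h import *
c=snap('w16');s=c['s'];print(s['tool_pos'],s['force'],s['t'])
save('w16c',cv2.resize(c['image'][30:160,190:370],None,fx=4.4,fy=4.4,interpolation=cv2.INTER_CUBIC))
for n in['side','scene']:
  c=cams.camera(n);save(n+'16',c['image']);pickle.dump(c,open(n+'16.pkl','wb'))
E
```

```text
[0.4611584  0.3492925  0.19733452] [-0.1692014  -0.81848281 -0.37703195] 26.275
```

View pics/w16.png

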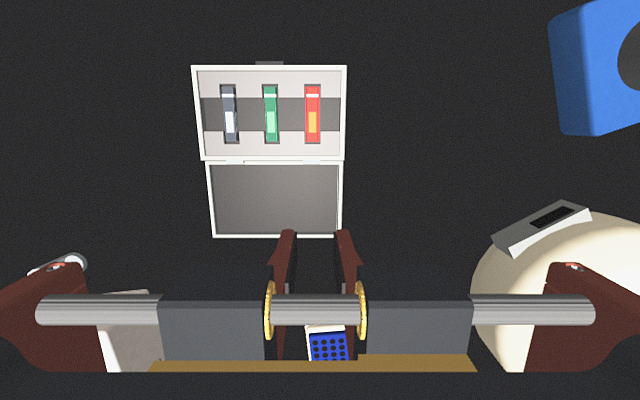

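View pics/w16c.png

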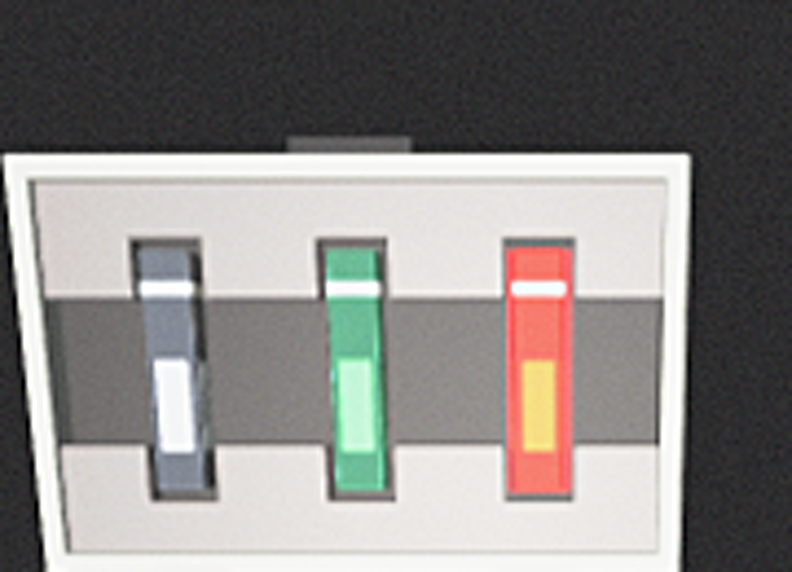

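View pics/side16.png

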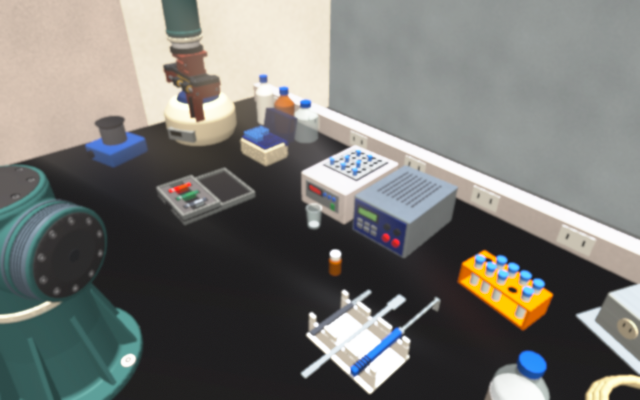

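```bash
python3 - <<'E'
from h import *
a=pickle.load(open('c0.pkl','rb'))['side']['image'].astype(int);b=pickle.load(open('side16.pkl','rb'))['image'].astype(int)
d=(abs(a-b).max(2)>45).astype(np.uint8);d[:150,150:400]=0
n,l,st,ce=cv2.connectedComponentsWithStats(d)
print([(st[i].tolist()) for i in range(1,n) if st[i][4]>4 and st[i][0]>140])
s=bot.sense();print(np.abs(s['qd']).max())
E
python3 -c "
from station import finish_job;print(finish_job())"
```

```text
[[168, 182, 23, 11, 107], [349, 220, 5, 7, 29], [402, 297, 33, 30, 92], [398, 305, 34, 31, 83], [391, 327, 8, 5, 18], [383, 336, 4, 4, 9], [354, 338, 45, 39, 162], [348, 340, 34, 35, 113]]
0.004791176392505893
the job is handed in; nothing more can be done
None
```

I pulled the red filter out of the gap with the hooked pick and put the pick back in its own notch. I then laid the filter in the red-lined recess and handed the job in at about 26 s of the 72 s. No verdict was reported.

- **Filter:** the last wrist view shows it flat in the recess and in line with it. I did not measure its final pose. It was let go resting on the recess floor, about 1 mm from the recess centre as I had measured it.
- **Pick:** it lies in its original notch, hook down and pointing away from the robot. A before/after comparison of the side images shows it a pixel or two, perhaps a few millimetres, from its first position. That is well inside the limits.
- **Everything else:** apart from the filter's two places and the pick, the comparison found no change in the parts of the side view it covered. It masked out the area behind the arm, which includes the tip box, and I did not run it on the scene camera.
- **Forces and clearance:** every reading between moves was about 5 N or less. The gripper ended raised and touching nothing.
- **Camera disagreement:** the wrist and scene cameras differed by about 1.5 to 4 mm on where the gap runs, so I shifted the pick 1.5 mm sideways to allow for it.

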